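# Loosen the left-hand nut of the large grinding disc

### The arm

A 6-joint arm with a two-finger parallel gripper is mounted at the origin on the work surface. World frame = base frame: x ahead of the robot, y to its left, z up, the work surface at z = 0. Lengths are in m, angles in degrees, forces in N, time in s.
With the tool pointing down it reaches from about 0.375 to 0.9 m from the base axis. Payload 3.1 kg.
Tool frame: the origin (TCP) lies at the very end of the fingers, on their centre line; the grasp point (between the pads) lies behind it (bot.grip_depth is the z of the grasp point in the tool frame, in m); z points along the fingers, y is the direction in which the jaws open and shut (so a half turn about z gives the same grasp; the last joint's range is limited). The gripper opens to 87 mm and grips with 3 to 60 N. Pads are 19 mm wide; open, the fingers measure 117 mm over their backs; the gripper's body (75 mm by 190 mm) begins 51 mm behind the grasp point.
Start: joints at [66.893, 30.224, 82.088, -0, 67.689, -10.227], TCP at [0.139, 0.609, 0.223] pointing down, gripper open.
Joint ranges: [-176.69, 176.69], [-43.24, 126.21], [12.49, 139.97], [-82, 262], [0, 151.66], [-163.58, 163.58]. Speed limits (degrees/s): [159.86, 159.86, 180, 180, 180, 180].

### API

Orientations are given as a 3x3 rotation matrix whose columns are the frame's x, y, z axes.
In Python, from rig import bot, vision gives the robot as it stands. The module is installed in compiled form; this text tells all that it offers.
- The arm moves only by the shell command python3 -m jog 'ROWS'. ROWS is JSON, a list of rows, each a list of 3 entries, a list of its own where there are three numbers: the shift along the tool's x, y, z in mm, then the turn, a rotation vector about the tool's x, y, z in degrees, then the closure, from 0 (fully open) to 1 (shut). In form: [[[dx, dy, dz], [wx, wy, wz], fingers], ...]. A call has 1 to 12 rows; each row is the pose to reach, as a shift and turn from the pose commanded when the call began, along the tool's axes at that moment; what a row does not reach only later rows make up. A row lasts 1/12 s, in which the tool goes at most 41.7 mm and 7.16 degrees, less where a joint would pass 70% of its speed; a pose out of reach is approached as far as the arm can. A call with a gripper value outside its range is refused whole. The fingers move at their own pace and stop on an object; the grip force is fixed at half the most. Time passes only in rows, so rows that repeat a pose let the fingers close. It gives the time, the measured TCP pose, the force and the opening at its end, in the units of the state.
- bot.read_state(): the state, without advancing time (a new reading comes with each control period).
- vision.capture(name): name is "side" or "top" or "wrist"; returns the picture (400x640x3 uint8, red, green, blue); there is no depth.
- vision.camera_info(name): a dict with "intrinsics" (3x3 intrinsics, pixels), "dist" ([k1, k2, p1, p2, k3] as OpenCV has them; the pictures are not rectified), "camera_from_world" (4x4, takes a point from world to camera coordinates); the wrist camera has in their place "mount" (4x4, takes a point from camera to tool coordinates, whose origin is the TCP and whose axes are the flange's). Camera axes: x right, y up, looking along -z (the intrinsics and any distortion apply to the point x, -y, -z); pixel columns grow to the right and rows downward; lengths in m; the calibration is good to about 2 mm. A picture is of the moment at which its call begins: read the wrist's pose just before it. camera_info takes no time and is no camera call.
- bot.hand_in(): hands the job in, once; it reports no verdict.
The state is a dict: "time_s": time; "joint_positions": joint angles; "qvel": joint speeds; "tau": joint torques, N m; "position": TCP position; "tcp_rot": TCP orientation; "force": force on the tool from outside, world axes, zero at the start; "moment": the same for the moment, N m; "opening": opening from 0.0 (shut) to 1.0 (fully open).
Only numpy, scipy, OpenCV 4.12 (cv2) and the standard library are available. Lean on these libraries where they do the work, as an engineer would, in place of code of your own. Each camera call takes 0.05 s, during which the arm holds its last target. There are 200 camera calls.

### The job

The worn large disc has to come off its grinder: loosen its steel nut by about a quarter turn and let go. The nut has a left-hand thread, so it loosens clockwise seen from above; do not tighten it, and leave the nut of the smaller disc as it is.

Things in the scene. Friction and masses are not known exactly. Their poses are not given: they have to be found in the camera images.
- large_nut_grip (a point): Grip point of the steel nut to loosen, on the large disc (125 mm across; the other is 75 mm). The nut has a round foot 38 mm across and an upright grip bar 50 mm long, 12 mm thick, from 113 to 141 mm above the bench. The point is mid-bar, on the vertical spindle axis, 129 mm above the bench. Its x axis runs along the bar, y across the 12 mm, z up; they turn with the nut.
- large_nut (a joint): Angle of the large disc's nut, rad. Starts within 0.1 of 0 and grows clockwise seen from above, which loosens it (left-hand thread). Anticlockwise it tightens to a dead stop at -0.35; clockwise it runs to a stop at 2.3. It turns against a steady friction of about 0.12 N m, does not rise, and stays where it is left.
- small_nut_grip (a point): The same point on the other nut, to be left alone: same shape, heights and axes. The two grinders, alike but for their discs, are fixed upside down in timber cradles, spindles up and locked so that only the nuts turn; which is left or right varies. Each disc lies level, top 100 mm above the bench, with a half-round guard rim up to 104 mm on the body's side.
- small_nut (a joint): Angle of the small disc's nut, rad. Starts within 0.1 of 0 and grows clockwise seen from above. To be left as it is.

How it is judged (in metres and radians):
At the end, for the whole second after the job is handed in: The large disc's nut stands at least 1.05 rad (60 degrees) clockwise of its zero and is at rest; the small disc's nut is within 0.25 rad of its zero (value of joint large_nut above 1.05 rad and velocity of joint large_nut between -0.05 and 0.05 rad/s and value of joint small_nut between -0.25 and 0.25 rad); the robot touches nothing.
It fails at once if the large disc's nut was tightened (turned anticlockwise beyond -0.25 rad) (value of joint large_nut below -0.25 rad).
It fails at once if the small disc's nut was turned (more than 0.25 rad from its zero) (value of joint small_nut below -0.25 rad or value of joint small_nut above 0.25 rad).
It also fails if it takes over 32 s, if anything falls off the work surface, if the arm or the gripper's body presses on something with over 40 N, if the wrist force passes 120 N, or if a joint passes its speed limit or range.

## Working session

There is one attempt and no reset: what is moved stays moved. The work goes in short steps, Python scripts to look and compute and a shell command to move; the robot and the scene stay as the last step left them, time stands still between calls to the robot, and variables do not carry over. Pictures are saved under pics/ and viewed, about 8 in all and at most 12, crops included, and the job is handed in when it is done.

```bash
mkdir -p pics
python3 - <<'E'
from rig import bot,vision
import cv2,numpy as np
s=bot.read_state();print(s['time_s'],s['position'],s['tcp_rot'],bot.grip_depth)
for n in("top","side","wrist"):
    im=vision.capture(n);cv2.imwrite(f"pics/{n}0.png",im[:,:,::-1])
    print(n,vision.camera_info(n))
E
```

```text
0.0 [0.13898771 0.60858716 0.22157311] [[-9.74841788e-01  2.22896354e-01 -8.39062175e-04]
 [ 2.22897622e-01  9.74839811e-01 -1.99807924e-03]
 [ 3.72586635e-04 -2.13483610e-03 -9.99997652e-01]] -0.0187
top {'intrinsics': array([[424.21469532,   0.        , 315.85108846],
       [  0.        , 424.21469532, 196.99650617],
       [  0.        ,   0.        ,   1.        ]]), 'dist': array([-0.04530486,  0.        ,  0.        ,  0.        ,  0.        ]), 'camera_from_world': array([[-0.02707022, -0.99936478, -0.02317834,  0.01718143],
       [ 0.99186116, -0.02973833,  0.12380256, -0.54776029],
       [-0.1244132 , -0.01963834,  0.99203613, -0.8872974 ],
       [ 0.        ,  0.        ,  0.        ,  1.        ]])}
side {'intrinsics': array([[486.88326724,   0.        , 324.4834025 ],
       [  0.        , 486.88326724, 196.77764977],
       [  0.        ,   0.        ,   1.        ]]), 'dist': array([-0.01515051,  0.        ,  0.        ,  0.        ,  0.        ]), 'camera_from_world': array([[ 0.98211347, -0.18736035, -0.01868754, -0.51628762],
       [ 0.1517427 ,  0.72881584,  0.66768378, -0.17740765],
       [-0.11147769, -0.65857693,  0.74421042, -1.12921518],
       [ 0.        ,  0.        ,  0.        ,  1.        ]])}
wrist {'intrinsics': array([[326.39417809,   0.        , 319.53891549],
       [  0.        , 326.39417809, 197.91048956],
       [  0.        ,   0.        ,   1.        ]]), 'dist': array([-0.06295847,  0.        ,  0.        ,  0.        ,  0.        ]), 'mount': array([[-5.44103700e-06,  9.65216363e-01,  2.61452429e-01,
         7.12688621e-02],
       [ 9.99999134e-01,  3.49318652e-04, -1.26878549e-03,
         3.70198120e-04],
       [-1.31598272e-03,  2.61452195e-01, -9.65215529e-01,
        -1.61503116e-01],
       [ 0.00000000e+00,  0.00000000e+00,  0.00000000e+00,
         1.00000000e+00]])}
```

View pics/top0.png

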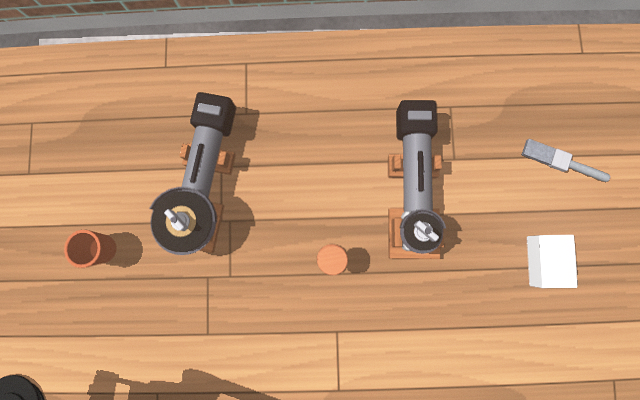

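View pics/side0.png

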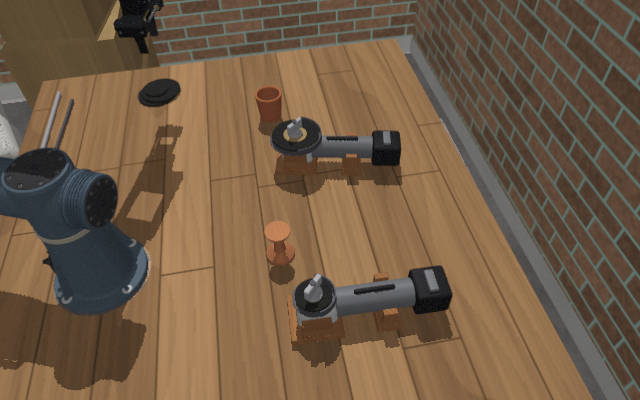

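The large disc is the left one in the top view, at about (182,220), and at (296,136) in the side view. The small one is at (422,231) in the top view. I'll enlarge the nut in both views.

Run:
```python
import cv2,numpy as np
a=cv2.imread('pics/top0.png')[185:257,145:220];b=cv2.imread('pics/side0.png')[110:165,265:325]
f=lambda x,k:cv2.resize(x,None,fx=k,fy=k,interpolation=cv2.INTER_CUBIC)
A=f(a,5);B=f(b,6)
h=max(A.shape[0],B.shape[0]);p=lambda x:cv2.copyMakeBorder(x,0,h-x.shape[0],0,0,0)
cv2.imwrite('pics/crop0.png',np.hstack([p(A),p(B)]))
```

```text
(no output)
```

View pics/crop0.png

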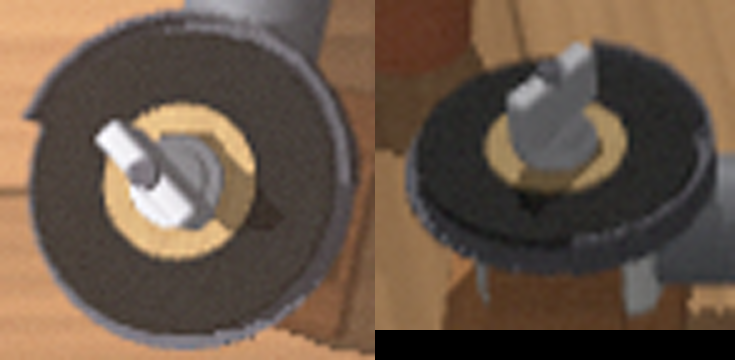

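The bar top runs from about (166.6,211) to (182,228) in the top view, and from (288.7,126.7) to (299.7,118) in the side view.

```bash
cat > h.py <<'E'
import numpy as np,cv2
from rig import bot,vision
def plane(name,pts,z,st=None):
    c=vision.camera_info(name);K,d=c['intrinsics'],c['dist']
    if name=='wrist':
        T=np.eye(4);T[:3,:3]=st['tcp_rot'];T[:3,3]=st['position'];W=T@c['mount']
    else: W=np.linalg.inv(c['camera_from_world'])
    u=cv2.undistortPoints(np.array(pts,float).reshape(-1,1,2),K,d)[:,0]
    r=np.c_[u[:,0],-u[:,1],-np.ones(len(u))]@W[:3,:3].T
    o=W[:3,3];return o+r*((z-o[2])/r[:,2])[:,None]
def proj(p,st):
    c=vision.camera_info('wrist');T=np.eye(4);T[:3,:3]=st['tcp_rot'];T[:3,3]=st['position']
    q=np.linalg.inv(T@c['mount'])@np.r_[p,1]
    return cv2.projectPoints(np.array([[q[0],-q[1],-q[2]]]),np.zeros(3),np.zeros(3),c['intrinsics'],c['dist'])[0].ravel()
E
python3 - <<'E'
from h import *
for n,P in(('top',[(166.6,211),(182,228)]),('side',[(288.7,126.7),(299.7,118)])):
    w=plane(n,P,.141);d=w[1]-w[0];print(n,w.mean(0),np.hypot(*d[:2]),np.degrees(np.arctan2(d[1],d[0])))
w=plane('top',[(422,231)],.129);print(w)
s=bot.read_state();R=s['tcp_rot'];print(R.T@(np.array([.498,.296,.141])-s['position']),proj(np.array([.52,.3,.13]),s))
E
```

```text
top [0.49911309 0.27397848 0.141     ] 0.04560850262978424 -137.67561161153623
side [0.50100912 0.2746776  0.141     ] 0.04386450169941947 41.05368208240366
[[ 0.46416209 -0.20260066  0.129     ]]
[-0.41964432 -0.2247493   0.08104319] [151.46854581 529.56249731]
```

View pics/wrist0.png

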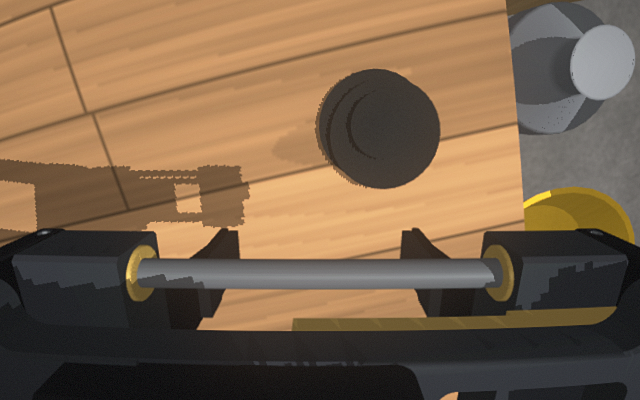

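Both views agree: bar centre (0.500, 0.274), bar axis at about 42°. So the jaw y axis goes to 132° (turn wz −55°), which puts joint 6 near −103° and leaves room for a clockwise turn. Next I compute the shift.

Run:
```python
from h import *
s=bot.read_state();R=s['tcp_rot'];print(1000*R.T@(np.array([.500,.2743,.20])-s['position']))
```

```text
[-426.41402185 -245.55359984   22.07504388]
```

```bash
python3 -m jog '[[[-20,-12,0],[0,0,-2],0],[[-50,-29,0],[0,0,-6],0],[[-83,-48,0],[0,0,-11],0],[[-116,-67,0],[0,0,-16],0],[[-149,-86,0],[0,0,-21],0],[[-182,-105,0],[0,0,-26],0],[[-215,-124,0],[0,0,-31],0],[[-248,-143,0],[0,0,-36],0],[[-281,-162,0],[0,0,-41],0],[[-314,-181,0],[0,0,-46],0],[[-347,-200,0],[0,0,-51],0],[[-375,-216,0],[0,0,-55],0]]'
python3 - <<'E'
from h import *
s=bot.read_state();R=s['tcp_rot'];print(s['time_s'],s['joint_positions'],s['force'],1000*R.T@(np.array([.500,.2743,.20])-s['position']), np.degrees(np.arctan2(R[1,1],R[0,1])))
E
```

```text
time_s: 1.15
position: [0.4583, 0.3131, 0.2224]
tcp_rot: [[-0.74, -0.673, 0.0], [-0.673, 0.74, -0.0], [0.0, -0.0, -1.0]]
force: [-0.2, 0.6, 0.1]
opening: 1.001
1.15 [ 2.28173642e+01  2.48416250e+01  9.22378315e+01 -2.40814258e-02
  6.29172252e+01 -1.09469150e+02] [-0.20422721  0.61509402  0.0628186 ] [ -4.72205879 -56.76396765  22.44883714] 132.297478309617
```

```bash
python3 -m jog '[[[-1,-15,4],[0,0,0],0],[[-3,-38,12],[0,0,0],0],[[-4.5,-52,20],[0,0,0],0],[[-4.7,-56.8,22.4],[0,0,0],0],[[-4.7,-56.8,22.4],[0,0,0],0]]'
python3 - <<'E'
from h import *
s=bot.read_state();im=vision.capture('wrist');cv2.imwrite('pics/w1.png',im[:,:,::-1])
print(s['position'],proj(np.array([.5,.2743,.141]),s))
E
```

```text
time_s: 1.57
position: [0.4982, 0.2753, 0.1989]
tcp_rot: [[-0.743, -0.669, -0.002], [-0.669, 0.743, -0.001], [0.002, 0.001, -1.0]]
force: [0.1, -0.4, 0.8]
opening: 0.999
[0.49815211 0.27530947 0.19893553] [316.13605711 214.46612632]
```

View pics/w1.png

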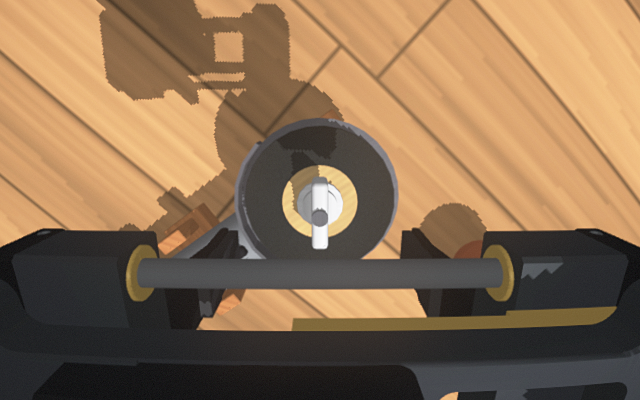

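The bar stands upright in the image from (319,180) to (319,248), so it lines up with the jaws' centre plane. The boss on it is at (319,218).

Run:
```python
from h import *
s=bot.read_state();R=s['tcp_rot']
w=plane('wrist',[(320,181),(319.5,248)],.141,s);d=w[1]-w[0]
m=w.mean(0);print(w,np.linalg.norm(d),np.degrees(np.arctan2(d[1],d[0])),np.degrees(np.arctan2(R[1,0],R[0,0])))
print(1000*R.T@(np.array([m[0],m[1],.115])-s['position']))
```

```text
[[0.4797965  0.26104743 0.141     ]
 [0.51708382 0.29424622 0.141     ]] 0.04992498120593489 41.680284939135475 -137.92230810651418
[-1.79427544  0.45717393 84.46279296]
```

```bash
python3 -m jog '[[[-1,0.5,8],[0,0,0],0],[[-2,0.5,24],[0,0,0],0],[[-2,0.5,42],[0,0,0],0],[[-2,0.5,60],[0,0,0],0],[[-2,0.5,74],[0,0,0],0],[[-2,0.5,81],[0,0,0],0],[[-2,0.5,82],[0,0,0],0],[[-2,0.5,82],[0,0,0],0],[[-2,0.5,82],[0,0,0],0.3]]'
python3 - <<'E'
from h import *
s=bot.read_state();im=vision.capture('wrist');cv2.imwrite('pics/w2.png',im[:,:,::-1])
print(s['position'],s['force'],s['joint_positions'])
E
```

```text
time_s: 2.37
position: [0.4998, 0.2785, 0.1189]
tcp_rot: [[-0.741, -0.671, 0.002], [-0.671, 0.741, 0.001], [-0.002, -0.001, -1.0]]
force: [0.1, 0.2, 1.0]
opening: 0.977
[0.49978229 0.27848406 0.11892955] [0.10167566 0.18574492 0.99852576] [ 1.79381884e+01  3.41428810e+01  9.51747511e+01  4.47085513e-03
  5.05891257e+01 -1.14224635e+02]
```

View pics/w2.png

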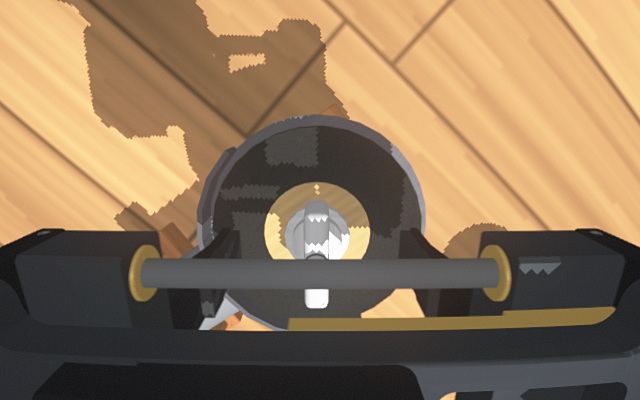

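The bar sits between the open jaws, about 1 mm off centre at (316,265). Now I close.

```bash
python3 -m jog '[[[0,0,0],[0,0,0],0.5],[[0,0,0],[0,0,0],0.8],[[0,0,0],[0,0,0],1],[[0,0,0],[0,0,0],1],[[0,0,0],[0,0,0],1],[[0,0,0],[0,0,0],1],[[0,0,0],[0,0,0],1],[[0,0,0],[0,0,0],1],[[0,0,0],[0,0,0],1],[[0,0,0],[0,0,0],1],[[0,0,0],[0,0,0],1],[[0,0,0],[0,0,0],1]]'
```

```text
time_s: 3.42
position: [0.5003, 0.2769, 0.1181]
tcp_rot: [[-0.741, -0.671, 0.001], [-0.671, 0.741, -0.002], [0.0, -0.002, -1.0]]
force: [4.2, -4.0, -1.5]
opening: 0.134
```

Gripped: the opening of 0.134 is about 11.7 mm. The nut pushes the tool by about 6 N along −y, so I ease −1 mm in y while turning clockwise (+wz).

```bash
python3 -m jog '[[[0,-0.5,0],[0,0,0],1],[[0,-1,0],[0,0,2],1],[[0,-1,0],[0,0,5],1],[[0,-1,0],[0,0,9],1],[[0,-1,0],[0,0,13],1],[[0,-1,0],[0,0,17],1],[[0,-1,0],[0,0,21],1],[[0,-1,0],[0,0,25],1],[[0,-1,0],[0,0,29],1],[[0,-1,0],[0,0,33],1],[[0,-1,0],[0,0,36],1],[[0,-1,0],[0,0,38],1]]'
```

```text
time_s: 4.42
position: [0.5003, 0.2769, 0.1181]
tcp_rot: [[-0.998, -0.07, 0.0], [-0.07, 0.998, -0.0], [-0.0, -0.0, -1.0]]
force: [1.2, -2.3, -0.6]
opening: 0.138
```

```bash
python3 -m jog '[[[0,0,0],[0,0,2],1],[[0,0,0],[0,0,5],1],[[0,0,0],[0,0,9],1],[[0,0,0],[0,0,13],1],[[0,0,0],[0,0,17],1],[[0,0,0],[0,0,21],1],[[0,0,0],[0,0,25],1],[[0,0,0],[0,0,29],1],[[0,0,0],[0,0,33],1],[[0,0,0],[0,0,37],1],[[0,0,0],[0,0,41],1],[[0,0,0],[0,0,44],1]]'
python3 -m jog '[[[0,0,0],[0,0,2],1],[[0,0,0],[0,0,4],1],[[0,0,0],[0,0,5],1],[[0,0,0],[0,0,5],1],[[0,0,0],[0,0,5],1],[[0,0,0],[0,0,5],1]]'
```

```text
time_s: 5.42
position: [0.5003, 0.277, 0.1181]
tcp_rot: [[-0.766, 0.643, 0.0], [0.643, 0.766, -0.0], [-0.0, 0.0, -1.0]]
force: [0.7, -1.7, -1.3]
opening: 0.135
time_s: 5.92
position: [0.5003, 0.277, 0.1181]
tcp_rot: [[-0.709, 0.705, 0.0], [0.705, 0.709, -0.0], [-0.0, 0.0, -1.0]]
force: [1.5, -1.3, -1.3]
opening: 0.133
```

The tool has turned 87°. Next I open and wait, then lift straight up.

```bash
python3 -m jog '[[[0,0,0],[0,0,0],0.7],[[0,0,0],[0,0,0],0.4],[[0,0,0],[0,0,0],0],[[0,0,0],[0,0,0],0],[[0,0,0],[0,0,0],0],[[0,0,0],[0,0,0],0],[[0,0,0],[0,0,0],0],[[0,0,0],[0,0,0],0],[[0,0,0],[0,0,0],0],[[0,0,0],[0,0,0],0]]'
python3 -m jog '[[[0,0,-8],[0,0,0],0],[[0,0,-24],[0,0,0],0],[[0,0,-44],[0,0,0],0],[[0,0,-64],[0,0,0],0],[[0,0,-80],[0,0,0],0],[[0,0,-85],[0,0,0],0],[[0,0,-85],[0,0,0],0],[[0,0,-85],[0,0,0],0]]'
python3 - <<'E'
from h import *
s=bot.read_state();im=vision.capture('wrist');cv2.imwrite('pics/w3.png',im[:,:,::-1]);cv2.imwrite('pics/t3.png',vision.capture('top')[:,:,::-1])
print(s['position'],s['force'],np.abs(s['qvel']).max())
E
```

```text
time_s: 6.75
position: [0.5001, 0.2771, 0.1181]
tcp_rot: [[-0.709, 0.706, -0.0], [0.706, 0.709, 0.0], [0.0, -0.0, -1.0]]
force: [-0.1, -1.0, -0.4]
opening: 0.809
time_s: 7.42
position: [0.4998, 0.277, 0.2031]
tcp_rot: [[-0.709, 0.706, -0.0], [0.706, 0.709, -0.0], [0.0, -0.0, -1.0]]
force: [-0.2, -1.0, -0.0]
opening: 0.997
[0.49979968 0.27697917 0.20307923] [-0.16587288 -0.95654969 -0.04311615] 1.2578328266977
```

View pics/w3.png

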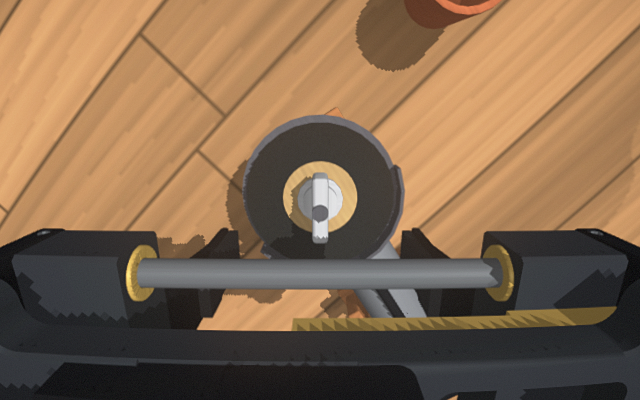

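View pics/t3.png

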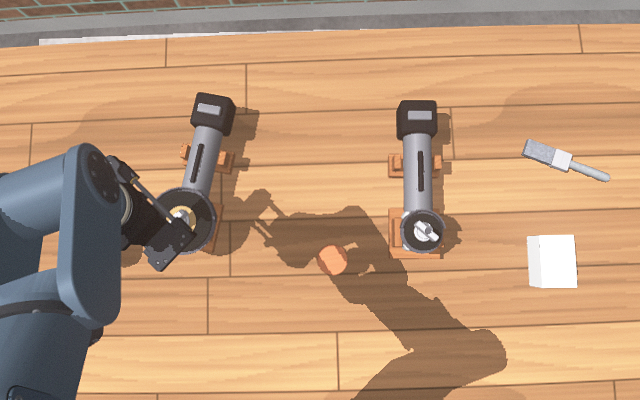

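The bar is still upright in the wrist picture, from (320,175) to (320,241), so it kept the full 87° of tool rotation. The small nut at (422,231) looks unchanged, and the gripper is clear of everything.

```bash
python3 -c "
from rig import bot
print(bot.hand_in(),bot.read_state()['time_s'])"
```

```text
the job is handed in; nothing more can be done
the job is handed in; nothing more can be done
```

I loosened the large disc's nut by about 87° clockwise, let go, lifted 85 mm clear and handed the job in. The last clock reading was 7.4 s of the 32 s allowed.

- **Large nut:** the wrist picture taken after release shows the bar still lined up with the turned gripper. Allowing for the unknown start of ±0.1 rad, the nut stands at about 1.4 to 1.6 rad, against the 1.05 needed. I could not read the joint angle itself.
- **Small nut:** I never went near it, and it looks unchanged in the last top picture.
- **Forces:** the highest force I read was about 6 N, during the grip. The last reading, clear of everything, was about 1 N.

No check failed. The fixed cameras and the wrist camera disagreed by about 4 mm on where the nut was. I used the wrist reading for the grasp. Handing in reports no verdict.

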